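# Hang the sauce-cup caddy and load it from the lidding press

### The job

Set up the sauce pick-up point: hang the empty two-bay caddy on the stand, with both keyholes of its back plate passed over the stud heads and let down until it is fully home on both studs, and let go of it. Then take the two lidded sauce cups from the catch tray of the lidding press and set one, upright, in each bay of the hanging caddy. Set things down rather than drop them, never tip a cup over, and leave everything else standing where it is.

Things in the scene. Friction and masses are not known exactly. Their poses are not given: they have to be found in the camera images.
- stand: fixed steel hanging stand: upright sheet 250 mm wide, top edge z = 179 mm, on a flat foot (top z = 11 mm, from 60 mm in front of the sheet to 90 mm behind). Origin on the worktop under the middle of the sheet's front face; -x points out of that face towards the robot, +y to the robot's left. Two horizontal mushroom-headed studs on the face, 140 mm apart, axes at z = 145 mm
- stud_left (a point): middle of the left (+y) stud's shank, 5 mm in front of the sheet, z = 145 mm; axes as stand. Shank 10 mm diameter, 10 mm long between sheet and head; head 18 mm diameter, 5.5 mm thick
- stud_right (a point): the same on the right (-y) stud
- caddy: loose steel two-bay caddy, 0.3 to 0.65 kg. Origin under it; -x its front (x -76 mm), +x its back plate (x 61 to 65 mm, 216 mm wide, 95 mm high; 2 mm bumpers behind). Other walls 29 mm high, floor 3 mm thick. Bays x -73 to 61 mm, y 2 to 105 and -105 to -2 mm, a sheet with the grip between. Hung: underside z = 70 mm, origin about 67 mm in front of the stand's sheet; heads 10 mm proud of the plate
- caddy_grip (a point): grasp point on the caddy's black moulded grip, near the balance point: caddy x = 12, y = 0, z = 86 mm. The grip runs along caddy x from -27 to 59 mm, is 14 mm wide (y) and 18 mm tall (z 77 to 95 mm). Axes as caddy
- keyhole_left (a point): where the left stud's shank lies when home: mid-thickness of the back plate, caddy x = 63, y = 70, z = 75 mm. The keyhole's mouth is 30 mm wide, z 31 to 59 mm (centre 30 mm below this point), narrowing by sloping shoulders to a slot 13 mm wide that ends at z = 80 mm. Hang: mouths over heads, back until the bumpers meet the sheet, down 30 mm
- keyhole_right (a point): the same for the right stud, y = -70 mm
- lid_press: fixed cup lidding press, steel housing 150 deep x 200 wide x 195 mm high with a stack of white lids on top (to 255 mm). Origin on the worktop under its middle, 55 mm behind its front face; -x points out of the front. Its shallow catch tray lies in front of it, x from -223 to -55 mm, 210 mm wide in y; tray floor z = 6 mm, rim 26 mm
- cup_short: lidded plastic sauce cup, 70 mm high, 68 to 72 mm diameter at the lid, a little narrower below, 0.14 kg. Origin at the centre of its underside, z up. Starts in the catch tray
- cup_tall: lidded plastic sauce cup like the other, 75 mm high
- ramekin: bystander: small round glazed dish, 67 mm diameter, 42 mm high; origin under its centre
- timer: bystander: white dial timer, 79 x 74 x 65 mm; origin under its centre
- salt: bystander: salt shaker, 44 mm diameter, 90 mm high; origin under its centre
- spice_jar: bystander: spice jar with black lid, 41 mm diameter, 105 mm high; origin under its centre
- sauce_bottle: bystander: squeeze bottle, 68 mm diameter, 200 mm high; origin under its centre

How it is judged:
By the outcome, as a careful person would: the job done as asked, in the order asked, and still so for the second after the job is handed in, with the robot touching nothing.
It also fails if it takes over 72 s, if anything falls off the work surface, if the arm or the gripper's body presses on something with over 40 N, if the wrist force passes 120 N, or if a joint passes its speed limit or range.

### The arm

A 6-joint arm with a two-finger parallel gripper is mounted at the origin on a cart in front of the work surface, level with it; the furniture and walls round the work are solid. World frame = base frame: x ahead of the robot, y to its left, z up, the work surface at z = 0. Lengths are in m, angles in rad, forces in N, time in s.
With the tool pointing down it reaches from about 0.35 to 0.975 m from the base axis. Payload 4.9 kg.
Tool frame: the origin (TCP) lies at the very end of the fingers, on their centre line; the grasp point (between the pads) lies 19 mm behind it; z points along the fingers, y is the line along which they close (so a half turn about z gives the same grasp; the last joint's range is limited). The gripper opens to 85 mm and grips with 20 to 120 N. Pads are 22 mm wide; open, the fingers measure 114 mm over their backs; the gripper's body (76 mm by 85 mm) begins 54 mm behind the grasp point. The pads swing forward as they close: fully open they stand 13 mm farther back than shut.
Start: joints at [1.149, 0.053, 1.613, -0, 1.476, -0.119], TCP at [0.186, 0.597, 0.231] pointing down, gripper open.
Joint ranges: [-3.01, 3.01], [-1.01, 2.22], [0.06, 2.58], [-1.02, 4.17], [0.09, 2.62], [-3.14, 3.14]. Speed limits (rad/s): [2.57, 2.57, 3.14, 3.14, 3.14, 3.14].

### API

Orientations are given as a unit quaternion [w, x, y, z].
In Python, from plant import manip gives the robot as it stands.
- The arm moves only by the shell command python3 -m pendant 'ROWS'. ROWS is JSON, a list of rows, each a list of 3 entries, a list of its own where there are three numbers: the opening, from 0 (shut) to 1 (fully open), then the shift along the tool's x, y, z in units of 12 cm (1.0 is 12 cm), then the turn about the tool's z in units of pi rad (1.0 is pi rad). In form: [[gripper, [dx, dy, dz], roll], ...]. A call has 1 to 10 rows; each row is the pose to reach, as a shift and turn from the pose commanded when the call began, along the tool's axes at that moment, turning the shorter way round; what a row does not reach only later rows make up. A row lasts 1/10 s, in which the tool goes at most 50 mm and 8.59 degrees, less where a joint would pass 70% of its speed; a pose out of reach is approached as far as the arm can. A call with a number of a shift or a turn outside -1 to 1 is refused whole. A call with a gripper value outside its range is refused whole. The fingers move at their own pace and stop on an object; the grip force is fixed at half the most. Time passes only in rows, so rows that repeat a pose let the fingers close. It gives the time, the measured TCP pose, the force, the opening and the grip force at its end, in the units of the state.
- manip.state(): the state, without advancing time (a new reading comes with each control period).
- manip.grab_frame(name): name is "side" or "top" or "wrist"; returns a dict with "img" (400x640x3 uint8, red, green, blue), "fx", "fy", "cx", "cy" (pixels), "eye" and "rotation" of the camera in the world; the wrist camera has in their place "tool_from_camera" (4x4, takes a point from camera to tool coordinates, whose origin is the TCP and whose axes are the flange's). Camera axes: x right, y down, z forward; pixel columns grow to the right and rows downward; lengths in m; the calibration is good to about 2 mm. A picture is of the moment at which its call begins: read the wrist's pose just before it. There is no depth.
- manip.job_done(): hands the job in; it is judged then, once.
The state is a dict: "time": time; "joint_pos": joint angles; "joint_vel": joint speeds; "joint_efforts": joint torques, N m; "tool_pos": TCP position; "tool_rot": TCP orientation; "contact_force": force on the tool from outside, world axes, zero at the start; "ft_torque": the same for the moment, N m; "gripper_width": opening from 0.0 (shut) to 1.0 (fully open); "grasp_force": force on a finger pad.
Only numpy, scipy, OpenCV 4.12 (cv2) and the standard library are available. Lean on these libraries where they do the work, as an engineer would, in place of code of your own. Each camera call takes 0.05 s, during which the arm holds its last target. There are 200 camera calls.

## Working session

There is one attempt and no reset: what is moved stays moved. The work goes in short steps, Python scripts to look and compute and a shell command to move; the robot and the scene stay as the last step left them, time stands still between calls to the robot, and variables do not carry over. Pictures are saved under pics/ and viewed, at most 10 in all, crops included, and the job is handed in when it is done.

```bash
ls; mkdir -p pics; cat > h.py <<'E'
import numpy as np, cv2, json
from plant import manip
from scipy.spatial.transform import Rotation as R
def rot(q): return R.from_quat([q[1],q[2],q[3],q[0]]).as_matrix()
def cam(n):
    s=manip.state(); f=manip.grab_frame(n)
    if n=='wrist':
        T=np.array(f['tool_from_camera']); M=rot(s['tool_rot'])
        f['rotation']=M@T[:3,:3]; f['eye']=np.array(s['tool_pos'])+M@T[:3,3]
    f['rotation']=np.array(f['rotation']); f['eye']=np.array(f['eye']); return f
def ray(f,u,v):
    d=f['rotation']@np.array([(u-f['cx'])/f['fx'],(v-f['cy'])/f['fy'],1.]); return d/np.linalg.norm(d)
def onz(f,u,v,z):
    d=ray(f,u,v); return f['eye']+d*(z-f['eye'][2])/d[2]
def proj(f,p):
    c=f['rotation'].T@(np.array(p)-f['eye']); return np.array([f['fx']*c[0]/c[2]+f['cx'],f['fy']*c[1]/c[2]+f['cy']])
def save(f,n): cv2.imwrite('pics/'+n,f['img'][:,:,::-1])
E
python3 - <<'E'
from h import *
import pickle
s=manip.state(); print(s)
d={}
for n in ('top','side','wrist'):
    f=cam(n); save(f,n+'0.png'); d[n]=f; print(n,f['eye'],f['rotation'].round(3).tolist(),f['fx'],f['cx'],f['cy'])
pickle.dump(d,open('f0.pkl','wb'))
E
```

```text
pics
{'time': 0.0, 'joint_pos': array([ 1.14899789e+00,  5.33415263e-02,  1.61429041e+00,  7.09409735e-06,
        1.47602030e+00, -1.18994130e-01]), 'joint_vel': array([ 0.00128166,  0.00054165, -0.00058631, -0.00157493, -0.00037444,
        0.00181996]), 'joint_efforts': array([-1.49341635e-03, -3.93672073e+01, -3.70180321e+01, -7.07467279e-05,
        6.90075583e-03,  7.53090518e-06]), 'tool_pos': array([0.18610958, 0.59599089, 0.23007468]), 'tool_rot': array([-2.78473217e-04,  1.50824650e-01,  9.88559995e-01, -9.91429858e-04]), 'contact_force': array([ 0.14509532, -0.09678042,  0.94023689]), 'ft_torque': array([-0.01932449,  0.02898325,  0.00107289]), 'grasp_force': 0.0, 'gripper_width': 1.0007748874917974}
top [ 0.32739337 -0.10426464  1.47574798] [0.052, -0.695, 0.716, -0.048] 417.1162175302614 319.40129765011716 200.61880574907462
side [0.49545087 1.05659591 0.93431313] [0.006, -0.03, 0.888, -0.459] 480.29483460583685 322.7075748751821 199.11427891121107
wrist [0.10809099 0.62057451 0.3724069 ] [[0.298, 0.905, 0.304], [0.955, -0.281, -0.097], [-0.003, 0.319, -0.948]] 281.1416712471307 316.40461030935404 197.8373997106308
```

View pics/top0.png

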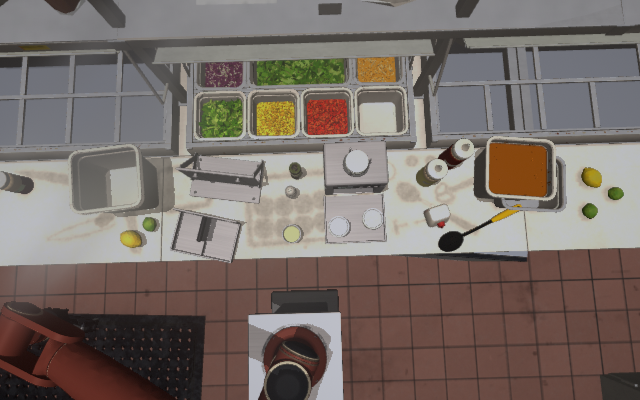

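View pics/side0.png

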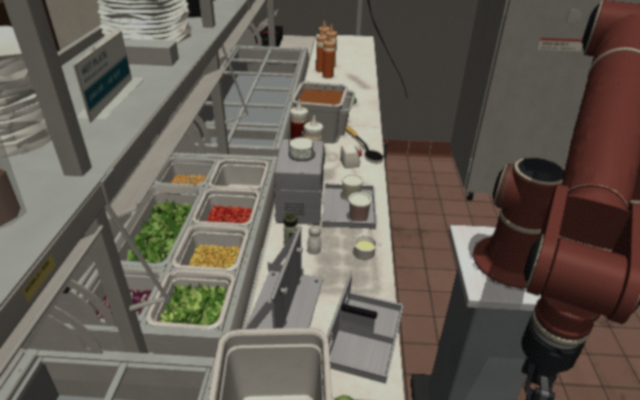

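The top view shows the caddy at about (207,236) with its grip at (204,229), the stand at (225,178), the press tray at (356,218) and the cups at (340,228) and (372,219). The side view agrees with this layout.

```bash
python3 - <<'E'
from h import *
import pickle
d=pickle.load(open('f0.pkl','rb')); f=d['top']
c=f['img'][145:270,165:275]; 
a=cv2.resize(c[:,:,::-1],None,fx=4.6,fy=4.6,interpolation=cv2.INTER_CUBIC)
b=d['wrist']['img'][:,:,::-1]; b=cv2.resize(b,(290,181))
o=np.zeros((575,800,3),np.uint8); o[:a.shape[0],:a.shape[1]]=a; o[:181,508:798]=b
cv2.imwrite('pics/crop0.png',o)
for n,u,v,z in [('grip',204,229,.095),('gripend',210,220,.095),('gripend2',199,238,.095),('stand foot l',191,195,.011),('stand foot r',258,203,.011),('cupA',340,228,.07),('cupB',372,219,.076),('caddyFL',171,249,.029),('FR',235,261,.029),('ramekin',292,234,.042),('timer',437,214,.06),('salt',291,191,.09),('spice',296,170,.105),('pressTL',324,143,.195),('pressTR',386,141,.195),('tray FL',325,242,.026),('trayFR',386,241,.026)]:
    print(n,onz(f,u,v,z).round(3))
E
```

```text
Traceback (most recent call last):
  File "h.py", line 14, in onz
    d=ray(f,u,v); return f['eye']+d*(z-f['eye'][2])/d[2]
  File "h.py", line 12, in ray
    d=f['rotation']@np.array([(u-f['cx'])/f['fx'],(v-f['cy'])/f['fy'],1.]); return d/np.linalg.norm(d)
      ~~~~~~~~~~~~~^~~~~~~~~~~~~~~~~~~~~~~~~~~~~~~~~~~~~~~~~~~~~~~~~~~~~~~
ValueError: matmul: Input operand 1 has a mismatch in its core dimension 0, with gufunc signature (n?,k),(k,m?)->(n?,m?) (size 3 is different from 4)
```

View pics/crop0.png

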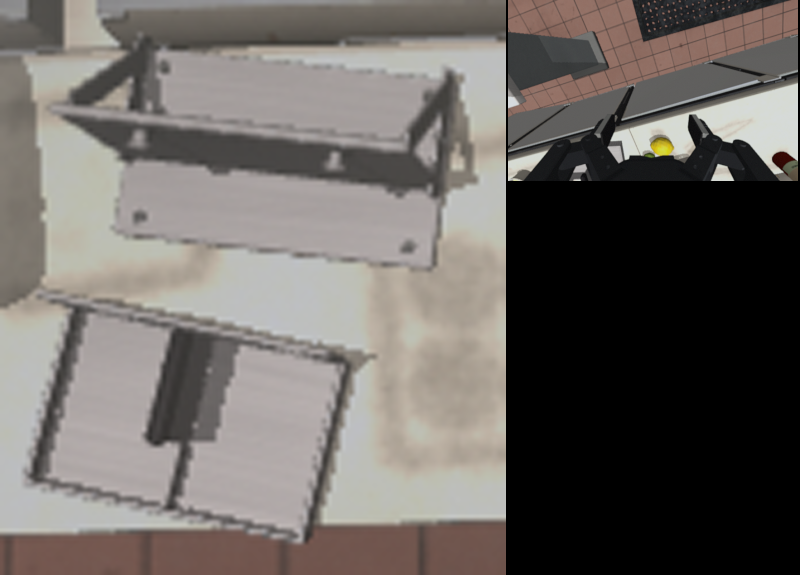

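The crop shows the caddy's back plate facing the stand, with plate top corners at crop (40,293) and (372,357). The stand sheet's top edge runs from (52,107) to (435,153), and the stud heads are at (138,150) and (335,160).

```bash
sed -i "s/    f\['rotation'\]=np.array(f\['rotation'\]);/    f['rotation']=np.array(f['rotation'])\n    if f['rotation'].size==4: f['rotation']=rot(f['rotation'])\n   /" h.py; python3 - <<'E'
from h import *
import pickle
d=pickle.load(open('f0.pkl','rb'))
for k in d:
    if d[k]['rotation'].size==4: d[k]['rotation']=rot(d[k]['rotation'])
pickle.dump(d,open('f0.pkl','wb'))
f=d['top']
k=lambda x,y:(165+x/4.6-.4,145+y/4.6-.4)
P={}
for n,u,v,z in [('sheetL',*k(52,107),.179),('sheetR',*k(435,153),.179),('studL',*k(138,150),.145),('studR',*k(335,160),.145),('footL',*k(118,233),.011),('footR',*k(432,268),.011),
 ('plateL',*k(42,295),.095),('plateR',*k(370,357),.095),('gripfront',*k(158,440),.09),('gripback',*k(195,330),.09),('caddyFL',*k(30,482),.029),('FR',*k(303,540),.029),
 ('cupA',340,228,.07),('cupB',372,219,.076),('ramekin',292,234,.042),('timer',437,214,.06),('salt',291,191,.09),('spice',296,170,.105),('pressTL',324,143,.195),('pressTR',386,141,.195),('tray FL',325,242,.026),('trayFR',386,241,.026)]:
    P[n]=onz(f,u,v,z); print(n,P[n].round(3))
def info(a,b):
    e=P[a]-P[b]; print(a,b,'len',np.hypot(*e[:2]).round(3),'yaw',np.degrees(np.arctan2(-e[0],e[1])).round(1),'mid',((P[a]+P[b])/2).round(3))
for a,b in [('sheetL','sheetR'),('studL','studR'),('footL','footR'),('plateL','plateR'),('caddyFL','FR'),('pressTL','pressTR'),('tray FL','trayFR')]: info(a,b)
E
```

```text
sheetL [0.631 0.355 0.179]
sheetR [0.591 0.09  0.179]
studL [0.606 0.306 0.145]
studR [0.595 0.166 0.145]
footL [0.569 0.362 0.011]
footR [0.535 0.119 0.011]
plateL [0.511 0.39  0.095]
plateR [0.459 0.151 0.095]
gripfront [0.404 0.305 0.09 ]
gripback [0.483 0.279 0.09 ]
caddyFL [0.379 0.419 0.029]
FR [0.33  0.214 0.029]
cupA [ 0.432 -0.165  0.07 ]
cupB [ 0.459 -0.273  0.076]
ramekin [ 0.419 -0.     0.042]
timer [ 0.471 -0.497  0.06 ]
salt [ 0.56  -0.003  0.09 ]
spice [ 0.629 -0.023  0.105]
pressTL [ 0.694 -0.118  0.195]
pressTR [ 0.694 -0.314  0.195]
tray FL [ 0.389 -0.113  0.026]
trayFR [ 0.386 -0.324  0.026]
sheetL sheetR len 0.268 yaw -8.7 mid [0.611 0.223 0.179]
studL studR len 0.14 yaw -4.7 mid [0.6   0.236 0.145]
footL footR len 0.246 yaw -8.1 mid [0.552 0.24  0.011]
plateL plateR len 0.244 yaw -12.3 mid [0.485 0.27  0.095]
caddyFL FR len 0.211 yaw -13.4 mid [0.354 0.317 0.029]
pressTL pressTR len 0.196 yaw 0.1 mid [ 0.694 -0.216  0.195]
tray FL trayFR len 0.211 yaw -0.7 mid [ 0.387 -0.218  0.026]
```

```bash
M="python3 -m pendant"
$M '[[1,[-0.8,-0.5,-0.83],-0.025],[1,[-0.8,-0.5,-0.83],-0.025],[1,[-0.8,-0.5,-0.83],-0.025],[1,[-0.8,-0.5,-0.83],-0.025]]'
$M '[[1,[-0.9,-0.5,0],0],[1,[-0.9,-0.5,0],0],[1,[-0.9,-0.5,0],0]]'
$M '[[1,[-0.9,-0.5,0],0],[1,[-0.9,-0.5,0],0],[1,[-0.9,-0.5,0],0]]'
$M '[[1,[-0.7,-0.4,0],0],[1,[-0.7,-0.4,0],0],[1,[-0.7,-0.4,0],0],[1,[-0.7,-0.4,0],0]]'
python3 - <<'E'
from h import *
import pickle
s=manip.state(); print(s['tool_pos'],s['tool_rot'],s['time'],s['joint_pos'].round(2))
f=cam('wrist'); save(f,'w1.png'); pickle.dump(f,open('f1.pkl','wb')); print(f['eye'])
E
```

```text
time: 0.55
tool_pos: [0.2635, 0.5099, 0.3375]
tool_rot: [0.003, 0.114, 0.993, 0.004]
contact_force: [0.2, 0.3, 0.2]
gripper_width: 1.003
grasp_force: 0.0
time: 0.85
tool_pos: [0.3536, 0.4261, 0.3299]
tool_rot: [-0.0, 0.113, 0.994, -0.001]
contact_force: [-0.2, 0.6, 0.3]
gripper_width: 1.0
grasp_force: 0.0
time: 1.15
tool_pos: [0.4458, 0.3433, 0.3297]
tool_rot: [-0.0, 0.113, 0.994, -0.001]
contact_force: [0.2, -0.1, -0.7]
gripper_width: 0.999
grasp_force: 0.0
time: 1.55
tool_pos: [0.5153, 0.2797, 0.3296]
tool_rot: [-0.001, 0.113, 0.994, -0.0]
contact_force: [0.3, 0.4, 0.3]
gripper_width: 0.997
grasp_force: 0.0
[0.51531465 0.27967575 0.32960136] [-1.13221092e-03  1.12744119e-01  9.93623378e-01 -2.54538174e-04] 1.55 [ 0.37 -0.08  1.58  0.    1.64 -0.97]
[0.43583715 0.2979154  0.47196758]
```

View pics/w1.png

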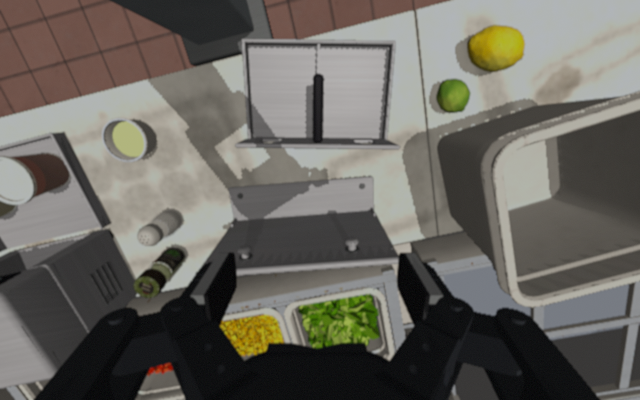

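The wrist view shows the caddy's plate top edge from (236,147) to (398,148), the grip from (318,75) to (318,142), studs at (244,255) and (351,245), and foot front corners at (232,188) and (373,178).

```bash
cat > m1.py <<'E'
from h import *
import pickle
f=pickle.load(open('f1.pkl','rb')); g=cv2.cvtColor(f['img'],cv2.COLOR_RGB2GRAY)
def blob(m,x0,y0):
    n,l,st,c=cv2.connectedComponentsWithStats(m.astype(np.uint8)); 
    for i in range(1,n):
        if st[i,4]>12: print(' blob',st[i].tolist(),(c[i]+[x0,y0]).round(1), [np.round(np.add(p,[x0,y0]),1).tolist() for p in cv2.boxPoints(cv2.minAreaRect(np.argwhere(l==i)[:,::-1].astype(np.float32)))])
print('grip');blob(g[65:148,300:335]<45,300,65)
for x in (230,338): print('stud');blob(g[232:262,x:x+30]>g[232:262,x:x+30].mean()+25,x,232)
E
python3 m1.py
python3 - <<'E'
from h import *
import pickle
f=pickle.load(open('f1.pkl','rb'))
P={n:onz(f,u,v,z) for n,u,v,z in [('plateL',398,148.5,.095),('plateR',236,147,.095),('FL',394.5,41,.029),('FR',242.5,40.5,.029),('footL',373,178,.011),('footR',231.5,188,.011),('studL',351,245,.145),('studR',244,255,.145),('gF',318,74,.095),('gB',318,142,.095)]}
for a in ('plate','F','foot','stud'):
    e=P[a+'L']-P[a+'R']; print(a,P[a+'L'].round(4),P[a+'R'].round(4),'len',np.hypot(*e[:2]).round(3),'yaw',np.degrees(np.arctan2(-e[0],e[1])).round(1),'mid',((P[a+'L']+P[a+'R'])/2).round(4))
e=P['gB']-P['gF'];print(P['gF'],P['gB'],np.hypot(*e[:2]),np.degrees(np.arctan2(e[1],e[0])))
c=f['img'][30:290,205:420,::-1]; cv2.imwrite('pics/c1.png',cv2.resize(c,None,fx=2.3,fy=2.3,interpolation=cv2.INTER_CUBIC))
E
```

```text
grip
 blob [12, 10, 11, 68, 582] [317.2 109.6] [[312.0, 75.0], [322.0, 75.0], [322.0, 142.0], [312.0, 142.0]]
stud
 blob [10, 19, 8, 8, 42] [243.9 254.5] [[239.8, 251.5], [244.8, 249.5], [247.9, 257.2], [242.9, 259.2]]
stud
 blob [8, 8, 12, 11, 85] [351.9 244.6] [[345.7, 241.4], [356.8, 239.5], [358.4, 249.1], [347.3, 250.9]]
 blob [6, 28, 24, 2, 34] [357.6 260.7] [[344.0, 260.0], [367.0, 260.0], [367.0, 261.0], [344.0, 261.0]]
plate [0.5151 0.3909 0.095 ] [0.4649 0.1806 0.095 ] len 0.216 yaw -13.4 mid [0.49   0.2858 0.095 ]
F [0.3787 0.4224 0.029 ] [0.3305 0.2152 0.029 ] len 0.213 yaw -13.1 mid [0.3546 0.3188 0.029 ]
foot [0.5727 0.3638 0.011 ] [0.5362 0.1253 0.011 ] len 0.241 yaw -8.7 mid [0.5545 0.2445 0.011 ]
stud [0.6152 0.3024 0.145 ] [0.5983 0.1624 0.145 ] len 0.141 yaw -6.9 mid [0.6068 0.2324 0.145 ]
[0.40209978 0.30705895 0.095     ] [0.4828934  0.28869427 0.095     ] 0.08285451210408705 -12.805941729228795
```

View pics/c1.png

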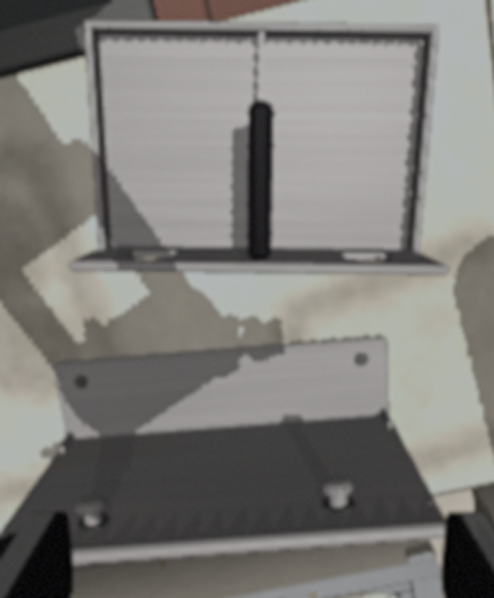

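```bash
python3 - <<'E'
from h import *
import pickle
f=pickle.load(open('f1.pkl','rb')); g=cv2.cvtColor(f['img'],cv2.COLOR_RGB2GRAY).astype(float)
# sheet top front edge: strongest dark->light going down in rows 255-280
P=[]
for u in range(245,392,3):
    v0=int(268.5-(u-240)*.06); d=np.diff(g[v0-8:v0+8,u-1:u+2].mean(1)); i=d.argmax(); P.append(onz(f,u,v0-8+i+.5,.179)[:2])
P=np.array(P); vx,vy,x0,y0=cv2.fitLine(P.astype(np.float32),cv2.DIST_HUBER,0,.001,.001).ravel()
if vy<0: vx,vy=-vx,-vy
yaw=np.arctan2(-vx,vy); print('sheet yaw',np.degrees(yaw),'pt',x0,y0,'resid',np.abs((P-[x0,y0])@[vy,-vx]).mean())
xh=np.array([np.cos(yaw),np.sin(yaw)]);yh=np.array([-xh[1],xh[0]])
L=lambda *a:[(onz(f,*p)[:2]@yh).round(4) for p in a]
print('sheet depth',(np.array([x0,y0])@xh).round(4)); 
print('studs lat',L((352,245,.145),(244.8,254.4,.145)),'foot lat',L((372.8,177,.011),(230.4,187.4,.011)),'foot depth',[(onz(f,*p)[:2]@xh).round(4) for p in ((372.8,177,.011),(230.4,187.4,.011))],'stud depth',[(onz(f,*p)[:2]@xh).round(4) for p in ((352,245,.145),(244.8,254.4,.145))])
# caddy
c=np.radians(-13.2); cx=np.array([np.cos(c),np.sin(c)]);cy=np.array([-cx[1],cx[0]])
q=[onz(f,317,75,.09)[:2],onz(f,317,142,.09)[:2]]; pm=np.array([.49,.2858]); fm=np.array([.3546,.3188])
print('caddy depth origin from plate',pm@cx-.063,'front',fm@cx+.076,'grip front',q[0]@cx+.027,'lat',pm@cy,fm@cy,q[0]@cy,q[1]@cy)
O=(pm@cx-.063+fm@cx+.076)/2*cx+np.mean([pm@cy,fm@cy,q[0]@cy,q[1]@cy])*cy; G=O+.012*cx; print('origin',O,'grasp',G)
s=manip.state(); M=rot(s['tool_rot']); t=np.degrees(np.arctan2(M[1,1],M[0,1]))-90; print('tool yaw',t, 'delta units',M.T@(np.r_[G,.067]-s['tool_pos'])/.12,'roll',-(np.degrees(c)-t)/180)
E
```

```text
sheet yaw -8.120498 pt 0.6109563 0.25781605 resid 0.00036958607066605074
sheet depth 0.5684
studs lat [np.float64(0.3875), np.float64(0.2465)] foot lat [np.float64(0.4408), np.float64(0.1981)] foot depth [np.float64(0.5138), np.float64(0.5119)] stud depth [np.float64(0.5664), np.float64(0.5686)]
caddy depth origin from plate 0.3487909837302231 front 0.3484328215675456 grip front 0.3490502932597789 lat 0.3901407767953705 0.39135017277720197 0.3895397894628895 0.3900159351363406
origin [0.42851779 0.3003447 ] grasp [0.44020073 0.29760449]
tool yaw -12.852426919994869 delta units [6.33885657e-01 2.17690635e-03 2.19244198e+00] roll 0.0019309615555840568
```

```bash
M="python3 -m pendant"
$M '[[0.6,[0.634,0,0.6],0.002],[0.6,[0.634,0,0.6],0.002],[0.6,[0.634,0,0.6],0.002]]' | head -2
$M '[[0.6,[0,0,0.9],0],[0.6,[0,0,0.9],0],[0.6,[0,0,0.9],0]]' | head -2
$M '[[0.6,[0,0,0.4],0],[0.6,[0,0,0.69],0],[0.6,[0,0,0.69],0],[0.6,[0,0,0.69],0]]' 
$M '[[0,[0,0,0],0],[0,[0,0,0],0],[0,[0,0,0],0],[0,[0,0,0],0],[0,[0,0,0],0],[0,[0,0,0],0]]'
```

```text
time: 1.9
tool_pos: [0.4332, 0.297, 0.2502]
time: 2.2
tool_pos: [0.4368, 0.2963, 0.1449]
time: 2.6
tool_pos: [0.4421, 0.298, 0.0702]
tool_rot: [0.001, 0.115, 0.993, 0.001]
contact_force: [-0.0, 0.9, -0.6]
gripper_width: 0.602
grasp_force: 0.0
time: 3.2
tool_pos: [0.4428, 0.2979, 0.071]
tool_rot: [0.002, 0.115, 0.993, 0.001]
contact_force: [-0.7, 1.1, 5.9]
gripper_width: 0.147
grasp_force: 61.1
```

```bash
M="python3 -m pendant"
$M '[[0,[0,0,-0.1],0],[0,[0,0,-0.3],0],[0,[0,0,-0.6],0],[0,[0,0,-0.9],0],[0,[0,0,-0.9],0]]' 
$M '[[0,[0,0,-0.2],-0.028],[0,[0,0,-0.25],-0.028],[0,[0,0,-0.25],-0.028],[0,[0,0,-0.25],-0.028]]' 
python3 - <<'E'
from h import *
import pickle
f=cam('wrist'); save(f,'w2.png'); pickle.dump(f,open('f2.pkl','wb'))
s=manip.state(); print(s['tool_pos'],s['tool_rot'],s['ft_torque'])
E
```

```text
time: 3.7
tool_pos: [0.444, 0.2985, 0.1827]
tool_rot: [0.005, 0.115, 0.993, 0.003]
contact_force: [1.5, -0.4, -3.4]
gripper_width: 0.15
grasp_force: 59.5
time: 4.1
tool_pos: [0.4403, 0.2967, 0.2043]
tool_rot: [-0.001, 0.072, 0.997, -0.001]
contact_force: [-1.0, -0.1, -4.2]
gripper_width: 0.15
grasp_force: 59.5
[0.4401582  0.29661773 0.20402631] [-1.38107422e-03  7.16840372e-02  9.97426116e-01 -7.96027139e-04] [-0.00890696 -0.00789388  0.00731064]
```

View pics/w2.png

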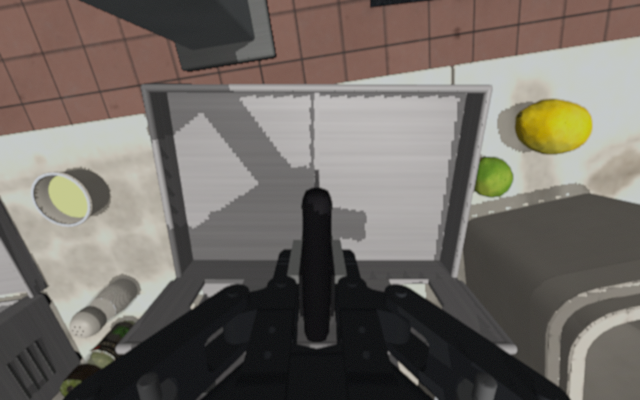

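The caddy is held level: front rim corners at (143,86) and (491,86), grip tip at (316,190).

```bash
python3 - <<'E'
from h import *
import pickle
f=pickle.load(open('f2.pkl','rb')); s=manip.state(); M=rot(s['tool_rot']); t=np.degrees(np.arctan2(M[1,1],M[0,1]))-90
a,b=onz(f,490.5,86,.162)[:2],onz(f,143.5,86.5,.162)[:2]; e=a-b; print('len',np.hypot(*e),'yaw',np.degrees(np.arctan2(-e[0],e[1])),'tool yaw',t)
c=np.radians(-8.1); xh=np.array([np.cos(c),np.sin(c)]);yh=np.array([-xh[1],xh[0]])
m=(a+b)/2; g=onz(f,316,188,.219)[:2]
print('front depth->origin',m@xh+.076,'lat',m@yh,'grip->origin',g@xh+.027,'lat',g@yh,'tcp',s['tool_pos'][:2]@xh,s['tool_pos'][:2]@yh)
E
```

```text
len 0.21215580799495437 yaw -8.128805974602816 tool yaw -8.221312314472812
front depth->origin 0.378311979950695 lat 0.35580433448548604 grip->origin 0.37728837035800467 lat 0.35546658999468966 tcp 0.39397322652587996 0.35567739783679403
```

```bash
M="python3 -m pendant"
$M '[[0,[-0.3,-0.313,0],0],[0,[-0.6,-0.313,0.1],0],[0,[-0.75,-0.313,0.28],0],[0,[-0.75,-0.313,0.28],0],[0,[-0.75,-0.313,0.28],0]]' 
$M '[[0,[-0.08,0,0],0],[0,[-0.16,0,0],0],[0,[-0.16,0,0],0],[0,[-0.16,0,0],0]]' 
python3 - <<'E'
from h import *
s=manip.state(); c=np.radians(-8.1); xh=np.array([np.cos(c),np.sin(c)]);yh=np.array([-xh[1],xh[0]])
print('tcp depth',s['tool_pos'][:2]@xh,'lat',s['tool_pos'][:2]@yh,'z',s['tool_pos'][2])
E
```

```text
time: 4.65
tool_pos: [0.5237, 0.2466, 0.1701]
tool_rot: [-0.002, 0.072, 0.997, -0.001]
contact_force: [0.1, -0.4, -4.8]
gripper_width: 0.147
grasp_force: 60.0
time: 5.05
tool_pos: [0.5441, 0.2446, 0.1731]
tool_rot: [0.0, 0.071, 0.997, 0.0]
contact_force: [-0.2, -0.1, -5.3]
gripper_width: 0.145
grasp_force: 60.0
tcp depth 0.5042417919353216 lat 0.31879750767124954 z 0.17313779408202687
```

```bash
M="python3 -m pendant"
$M '[[0,[-0.04,0,0.01],0],[0,[-0.04,0,0.01],0],[0,[-0.04,0,0.01],0]]' | sed -n '1,4p'
$M '[[0,[-0.04,0,0],0],[0,[-0.04,0,0],0],[0,[-0.04,0,0],0]]' | sed -n '1,4p'
```

```text
time: 5.35
tool_pos: [0.5485, 0.2437, 0.1712]
tool_rot: [-0.0, 0.071, 0.997, -0.0]
contact_force: [-0.1, -0.3, -4.9]
time: 5.65
tool_pos: [0.5534, 0.243, 0.1713]
tool_rot: [-0.0, 0.071, 0.997, 0.0]
contact_force: [0.5, -0.4, -4.2]
```

```bash
M="python3 -m pendant"
$M '[[0,[-0.035,0,0],0],[0,[-0.035,0,0],0],[0,[-0.035,0,0],0]]' | sed -n '1,4p'
$M '[[0,[-0.025,0,0],0],[0,[-0.025,0,0],0],[0,[-0.025,0,0],0]]' | sed -n '1,4p'
```

```text
time: 5.95
tool_pos: [0.5576, 0.2424, 0.1713]
tool_rot: [-0.0, 0.071, 0.997, -0.0]
contact_force: [-0.3, -0.1, -4.4]
time: 6.25
tool_pos: [0.5605, 0.242, 0.1714]
tool_rot: [0.0, 0.071, 0.997, 0.0]
contact_force: [0.3, -0.3, -4.0]
```

```bash
M="python3 -m pendant"
$M '[[0,[-0.02,0,0],0],[0,[-0.02,0,0],0],[0,[-0.02,0,0],0]]' | sed -n '1,4p'
$M '[[0,[-0.02,0,0],0],[0,[-0.02,0,0],0],[0,[-0.02,0,0],0]]' | sed -n '1,4p'
```

```text
time: 6.55
tool_pos: [0.5616, 0.2418, 0.1713]
tool_rot: [-0.002, 0.071, 0.997, -0.0]
contact_force: [-5.2, 0.8, -1.1]
time: 6.85
tool_pos: [0.5616, 0.2418, 0.1713]
tool_rot: [-0.005, 0.071, 0.997, -0.0]
contact_force: [-14.7, -0.1, 3.1]
```

```bash
M="python3 -m pendant"
$M '[[0,[0.028,0,0],0],[0,[0.028,0,0.05],0],[0,[0.028,0,0.09],0],[0,[0.028,0,0.09],0]]' | sed -n '1,4p'
$M '[[0,[0,0,0.04],0],[0,[0,0,0.08],0],[0,[0,0,0.08],0]]' | sed -n '1,4p'
```

```text
time: 7.25
tool_pos: [0.5615, 0.2416, 0.1589]
tool_rot: [-0.001, 0.071, 0.997, -0.0]
contact_force: [-0.6, 1.4, -5.1]
time: 7.55
tool_pos: [0.5616, 0.2417, 0.1498]
tool_rot: [-0.001, 0.071, 0.997, -0.0]
contact_force: [-1.9, 1.0, -5.0]
```

```bash
M="python3 -m pendant"
$M '[[0,[0,0,0.03],0],[0,[0,0,0.05],0],[0,[0,0,0.05],0],[0,[0,0,0.05],0]]' | sed -n '1,4p'
$M '[[0,[0,0,0.02],0],[0,[0,0,0.02],0],[0,[0,0,0.02],0]]' | sed -n '1,4p'
```

```text
time: 7.95
tool_pos: [0.5617, 0.2418, 0.1446]
tool_rot: [-0.0, 0.071, 0.997, -0.0]
contact_force: [-4.4, 0.8, -5.1]
time: 8.25
tool_pos: [0.5617, 0.2418, 0.1426]
tool_rot: [-0.0, 0.071, 0.997, -0.0]
contact_force: [-4.5, 1.7, -1.9]
```

```bash
M="python3 -m pendant"
$M '[[0,[0.005,0,0.02],0],[0,[0.005,0,0.02],0],[0,[0.005,0,0.02],0]]' | sed -n '1,4p'
$M '[[0,[0.005,0,0.015],0],[0,[0.005,0,0.015],0],[0,[0.005,0,0.015],0]]' | sed -n '1,4p'
```

```text
time: 8.55
tool_pos: [0.5615, 0.2419, 0.1411]
tool_rot: [0.0, 0.071, 0.997, 0.0]
contact_force: [-5.4, 0.5, 0.4]
time: 8.85
tool_pos: [0.5615, 0.2419, 0.1409]
tool_rot: [0.001, 0.071, 0.997, -0.0]
contact_force: [-7.6, -0.6, 6.4]
```

```bash
M="python3 -m pendant"
$M '[[0.15,[0.01,0,-0.012],0],[0.5,[0.01,0,-0.012],0],[0.5,[0.01,0,-0.012],0],[0.5,[0.01,0,-0.012],0],[0.5,[0.01,0,-0.012],0]]'
$M '[[0.6,[0.03,0,-0.1],0],[0.6,[0.03,0,-0.4],0],[0.6,[0.03,0,-0.8],0],[1,[0.3,0,-1],0],[1,[0.3,0,-1],0]]' | sed -n '1,4p'
$M '[[1,[0.1,0.4,-0.6],0],[1,[0.1,0.4,-0.6],0],[1,[0.1,0.4,-0.6],0]]' | sed -n '1,4p'
python3 - <<'E'
from h import *
import pickle
d={n:cam(n) for n in('wrist','side','top')}; pickle.dump(d,open('f3.pkl','wb'))
w=cv2.resize(d['wrist']['img'][:,:,::-1],(480,300)); 
s=cv2.resize(d['side']['img'][210:360,230:430,::-1],(400,300),interpolation=cv2.INTER_CUBIC)
t=cv2.resize(d['top']['img'][150:270,160:400,::-1],(600,300),interpolation=cv2.INTER_CUBIC)
o=np.zeros((600,800,3),np.uint8); o[:300,:400]=s; o[:300,400:]=w[:,40:440]; o[300:,:600]=t
cv2.imwrite('pics/m3.png',o)
E
```

```text
time: 9.35
tool_pos: [0.56, 0.2421, 0.1402]
tool_rot: [0.001, 0.071, 0.997, 0.0]
contact_force: [-0.2, 0.5, -0.1]
gripper_width: 0.498
grasp_force: 0.0
time: 9.85
tool_pos: [0.5244, 0.2487, 0.2672]
tool_rot: [0.005, 0.07, 0.997, 0.002]
contact_force: [0.2, 0.6, 0.3]
time: 10.15
tool_pos: [0.52, 0.2989, 0.3375]
tool_rot: [0.004, 0.07, 0.998, 0.002]
contact_force: [-0.1, -0.2, 1.7]
```

View pics/m3.png

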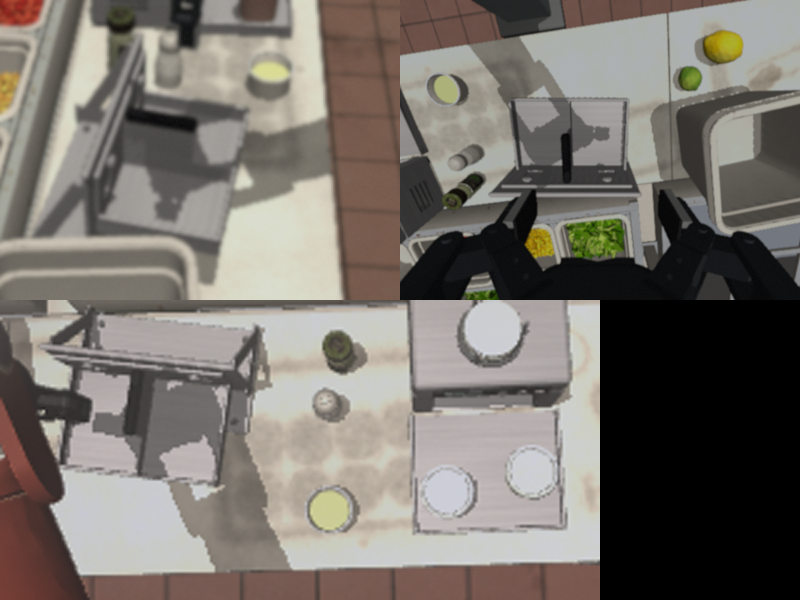

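The side, wrist and top views show the caddy hanging level and flush with the sheet, with both stud heads showing through its plate. The cups in the tray haven't moved. Next I go to the tray.

```bash
M="python3 -m pendant"
python3 - <<'E'
from h import *
import pickle
f=pickle.load(open('f3.pkl','rb'))['wrist']; c=np.radians(-8.1); xh=np.array([np.cos(c),np.sin(c)]);yh=np.array([-xh[1],xh[0]])
for z,l,r in ((.099,(357.3,131),(205.3,131)),(.165,(371,257),(177,259))):
    a,b=onz(f,*l,z)[:2],onz(f,*r,z)[:2]; e=a-b;print(np.hypot(*e),np.degrees(np.arctan2(-e[0],e[1])),'depth',(a+b)@xh/2,'lat',(a+b)@yh/2)
E
for i in 1 2 3 4; do $M '[[1,[0,-1,0],0],[1,[0,-1,0],0],[1,[0,-1,0],0]]' | sed -n 2p; done
$M '[[1,[0,-1,0],0.455],[1,[0,-1,0],0.455],[1,[0,-1,0],0.455],[1,[0,-1,0],0.455],[1,[0,-1,0],0.455],[1,[0,-1,0],0.455],[1,[0,-1,0],0.455],[1,[0,-1,0],0.455],[1,[0,-1,0],0.455],[1,[0,-1,0],0.455]]' |sed -n 1,3p
python3 -m pendant '[[1,[0,0,0],0],[1,[0,0,0],0]]' | sed -n 1,3p
python3 - <<'E'
from h import *
import pickle
f=cam('wrist'); save(f,'w4.png'); pickle.dump(f,open('f4.pkl','wb')); print(f['eye'],manip.state()['joint_pos'])
E
```

```text
0.20067182920210308 -8.003818585888427 depth 0.42749467821261283 lat 0.32369156610936717
0.24730122513305833 -7.452658472599332 depth 0.57925669986434 lat 0.3159677265776083
tool_pos: [0.5006, 0.1742, 0.3292]
tool_pos: [0.4833, 0.0552, 0.3293]
tool_pos: [0.466, -0.0634, 0.3293]
tool_pos: [0.4486, -0.1822, 0.3291]
time: 12.5
tool_pos: [0.4324, -0.2975, 0.3291]
tool_rot: [-0.002, 0.71, 0.705, -0.0]
time: 12.7
tool_pos: [0.4328, -0.2975, 0.3301]
tool_rot: [-0.001, 0.707, 0.707, -0.0]
[ 0.43314355 -0.21596844  0.47244419] [-7.43599772e-01 -2.25110785e-01  1.71106270e+00 -1.08693987e-04
  1.65762664e+00 -7.43290264e-01]
```

View pics/w4.png

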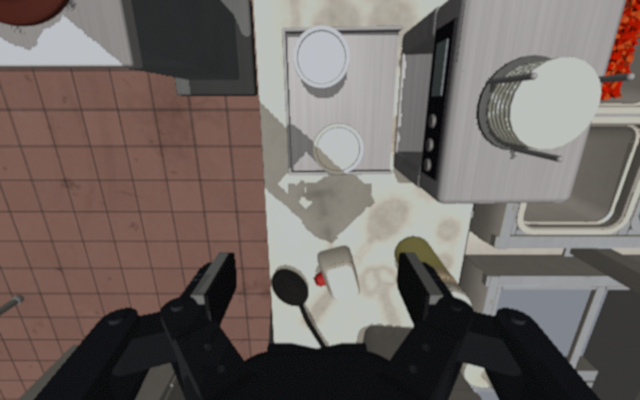

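The wrist view shows cup A's lid centred near (322,57) and cup B's near (338,149), both upright in the tray.

```bash
python3 - <<'E'
from h import *
import pickle
f=pickle.load(open('f4.pkl','rb')); 
for n,x0,y0,x1,y1 in (('A',288,18,365,98),('B',305,112,372,182)):
    c=f['img'][y0:y1,x0:x1]; g=cv2.cvtColor(c,cv2.COLOR_RGB2GRAY)
    hc=cv2.HoughCircles(cv2.medianBlur(cv2.resize(g,None,fx=4,fy=4,interpolation=cv2.INTER_CUBIC),5),cv2.HOUGH_GRADIENT,1,400,param1=100,param2=15,minRadius=85,maxRadius=130)[0,0]
    u,v,r=hc/4; u+=x0;v+=y0
    for z in (.076,.081): 
        p=onz(f,u,v,z); a,b=onz(f,u-r,v,z),onz(f,u+r,v,z); print(n,u,v,r,z,p.round(4),'dia',np.linalg.norm(a-b).round(4))
t=pickle.load(open('f3.pkl','rb'))
for u,v in ((447/2.5+160,492/2.5+150-120),(532/2.5+160,472/2.5+150-120)):
    for z in (.076,.081): print('top',onz(t['top'],u,v,z).round(4))
E
```

```text
A 321.375 60.375 27.3 0.076 [ 0.4389 -0.1635  0.076 ] dia 0.0698
A 321.375 60.375 27.3 0.081 [ 0.4389 -0.1642  0.081 ] dia 0.0689Traceback (most recent call last):
  File "<stdin>", line 6, in <module>
TypeError: 'NoneType' object is not subscriptable
```

```bash
python3 - <<'E'
from h import *
import pickle
f=pickle.load(open('f4.pkl','rb'))
for n,u,v,r in (('A',322,57.5,27),('A2',321.4,60.4,27),('B',338.5,148.5,24.5)):
    for z in (.076,.081): print(n,onz(f,u,v,z).round(4),'dia',(np.linalg.norm(onz(f,u-r,v,z)-onz(f,u+r,v,z))).round(4))
t=pickle.load(open('f3.pkl','rb'))['top']
for u,v in ((447/2.5+160,492/2.5+30),(532/2.5+160,472/2.5+30)): print('top',onz(t,u,v,.079).round(4))
E
```

```text
A [ 0.4397 -0.1602  0.076 ] dia 0.0688
A [ 0.4396 -0.1609  0.081 ] dia 0.0679
A2 [ 0.439  -0.1636  0.076 ] dia 0.069
A2 [ 0.4389 -0.1642  0.081 ] dia 0.0681
B [ 0.4637 -0.2757  0.076 ] dia 0.0688
B [ 0.4633 -0.2749  0.081 ] dia 0.0679
top [ 0.4359 -0.1604  0.079 ]
top [ 0.4595 -0.2755  0.079 ]
```

```bash
M="python3 -m pendant"
$M '[[1,[1,0.043,0.44],0],[1,[1,0.043,0.44],0],[1,[1,0.043,0.44],0],[1,[1,0.043,0.44],0]]' | sed -n 2p
$M '[[1,[0.1375,0,0.3],0],[1,[0.1375,0,0.6],0],[1,[0.1375,0,1],0],[1,[0.1375,0,1],0]]' | sed -n 1,4p
python3 - <<'E'
from h import *
import pickle
s=manip.state(); f=cam('wrist'); save(f,'w5.png'); pickle.dump(f,open('f5.pkl','wb')); print(s['tool_pos'])
E
```

```text
tool_pos: [0.4378, -0.1743, 0.2761]
time: 13.55
tool_pos: [0.4343, -0.159, 0.1516]
tool_rot: [-0.007, 0.707, 0.707, -0.002]
contact_force: [-0.7, 0.3, -0.9]
[ 0.43429061 -0.15904407  0.15160071]
```

View pics/w5.png

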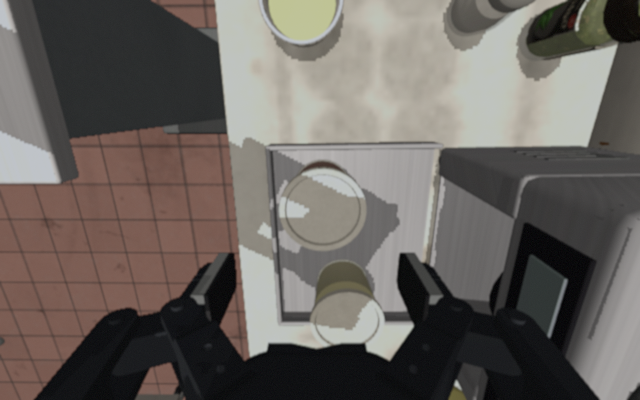

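Cup A's lid sits between the fingers: centre about (322,208), from column 278 to 367.

```bash
python3 - <<'E'
from h import *
import pickle
f=pickle.load(open('f5.pkl','rb'))
for z in (.076,.081): print(onz(f,322.5,208,z).round(4),np.linalg.norm(onz(f,278.5,208,z)-onz(f,366.5,208,z)).round(4), onz(f,347,319,z).round(4))
s=manip.state();print(s['tool_pos'],s['tool_rot'])
E
```

```text
[ 0.4386 -0.159   0.076 ] 0.0728 [ 0.4626 -0.2714  0.076 ]
[ 0.4385 -0.1572  0.081 ] 0.0711 [ 0.462 -0.267  0.081]
[ 0.43655989 -0.16032902  0.15582361] [-0.00366612  0.70754398  0.7066588  -0.00118728]
```

```bash
M="python3 -m pendant"
$M '[[1,[0.02,0,0.3],0],[1,[0.02,0,0.6],0],[1,[0.02,0,0.85],0],[1,[0.02,0,1],0],[1,[0.02,0,1],0],[1,[0.02,0,1],0]]'
$M '[[0,[0,0,0],0],[0,[0,0,0],0],[0,[0,0,0],0],[0,[0,0,0],0],[0,[0,0,0],0]]'
$M '[[0,[0,0,-0.1],0],[0,[0,0,-0.3],0],[0,[0,0,-0.6],0],[0,[0,0,-1],0],[0,[0,0,-1],0]]'
```

```text
time: 14.2
tool_pos: [0.4409, -0.16, 0.0418]
tool_rot: [0.002, 0.708, 0.707, 0.0]
contact_force: [-0.4, 0.2, 0.1]
gripper_width: 0.998
grasp_force: 0.0
time: 14.7
tool_pos: [0.4407, -0.16, 0.0424]
tool_rot: [0.002, 0.707, 0.707, 0.0]
contact_force: [-3.7, -0.2, 8.9]
gripper_width: 0.776
grasp_force: 64.8
time: 15.2
tool_pos: [0.4433, -0.1609, 0.1684]
tool_rot: [0.008, 0.707, 0.707, 0.002]
contact_force: [1.2, -0.3, 0.3]
gripper_width: 0.773
grasp_force: 67.0
```

```bash
M="python3 -m pendant"
$M '[[0,[0,0,-0.4],0],[0,[0.4,0,-0.8],0],[0,[0.8,0,-0.8],0],[0,[0.8,0,-0.8],0]]' | sed -n 2p
$M '[[0,[1,0.4,0],0],[0,[1,0.4,0],0],[0,[1,0.4,0],0]]' | sed -n 2p
$M '[[0,[1,0.4,0],0],[0,[1,0.4,0],0],[0,[1,0.4,0],0]]' | sed -n 2p
$M '[[0,[0.9,0,0],0.045],[0,[0.9,0,0],0.045],[0,[0.9,0,0],0.045],[0,[0.9,0,0],0.045],[0,[0.9,0,0],0.045]]' 
cat > go.py <<'E'
from h import *
import sys
s=manip.state(); M=rot(s['tool_rot']); t=np.degrees(np.arctan2(M[1,1],M[0,1]))-90
g=np.array([float(a) for a in sys.argv[1:4]]); print('tcp',s['tool_pos'],'yaw',t,'units',(M.T@(g-s['tool_pos'])/.12).round(3))
E
python3 go.py .5395 .299 .109
```

```text
tool_pos: [0.4398, -0.0599, 0.2585]
tool_pos: [0.4874, 0.0598, 0.2548]
tool_pos: [0.5356, 0.18, 0.2543]
time: 16.7
tool_pos: [0.5354, 0.2844, 0.2545]
tool_rot: [0.0, 0.756, 0.655, -0.001]
contact_force: [0.4, -0.5, -0.7]
gripper_width: 0.774
grasp_force: 67.7
tcp [0.53535762 0.28439914 0.25450449] yaw -98.18249409979418 units [0.127 0.017 1.212]
```

```bash
M="python3 -m pendant"
$M '[[0,[0.12,0.017,0.2],0],[0,[0.12,0.017,0.5],0],[0,[0.12,0.017,0.9],0],[0,[0.12,0.017,0.9],0],[0,[0.12,0.017,0.9],0]]' 
python3 go.py .5395 .299 .109
```

```text
time: 17.2
tool_pos: [0.5392, 0.2977, 0.1466]
tool_rot: [-0.0, 0.756, 0.654, -0.001]
contact_force: [0.8, 0.3, 0.5]
gripper_width: 0.772
grasp_force: 67.7
tcp [0.53923115 0.29770693 0.14662466] yaw -98.27084637506339 units [0.011 0.001 0.314]
```

```bash
M="python3 -m pendant"
$M '[[0,[0.01,0,0.1],0],[0,[0.01,0,0.2],0],[0,[0.01,0,0.25],0],[0,[0.01,0,0.25],0]]' | sed -n 1,4p
$M '[[0,[0,0,0.025],0],[0,[0,0,0.025],0],[0,[0,0,0.025],0]]' | sed -n 1,4p
$M '[[0,[0,0,0.025],0],[0,[0,0,0.025],0],[0,[0,0,0.025],0]]' | sed -n 1,4p
```

```text
time: 17.6
tool_pos: [0.539, 0.3002, 0.1159]
tool_rot: [-0.0, 0.756, 0.655, -0.001]
contact_force: [0.1, -0.1, -1.0]
time: 17.9
tool_pos: [0.5398, 0.3006, 0.1143]
tool_rot: [0.0, 0.756, 0.655, 0.0]
contact_force: [-0.2, 0.2, -1.5]
time: 18.2
tool_pos: [0.5395, 0.3004, 0.1108]
tool_rot: [-0.0, 0.756, 0.655, -0.0]
contact_force: [0.2, -0.6, -1.5]
```

```bash
M="python3 -m pendant"
$M '[[0,[0,0,0.02],0],[0,[0,0,0.02],0],[0,[0,0,0.02],0]]' | sed -n 1,4p
$M '[[0,[0,0,0.015],0],[0,[0,0,0.015],0],[0,[0,0,0.015],0]]' | sed -n 1,4p
```

```text
time: 18.5
tool_pos: [0.5396, 0.3004, 0.1085]
tool_rot: [-0.0, 0.756, 0.655, -0.0]
contact_force: [0.4, 0.0, -1.2]
time: 18.8
tool_pos: [0.5398, 0.3006, 0.1073]
tool_rot: [0.0, 0.756, 0.655, 0.0]
contact_force: [-1.2, -0.3, 3.3]
```

```bash
M="python3 -m pendant"
$M '[[0.85,[0,0,-0.01],0],[1,[0,0,-0.01],0],[1,[0,0,-0.01],0],[1,[0,0,-0.01],0]]' 
$M '[[1,[0,0,-0.1],0],[1,[0,0,-0.3],0],[1,[0,0,-0.65],0],[1,[0,0,-1],0],[1,[0,0,-1],0]]' | sed -n 1,4p
python3 - <<'E'
from h import *
f=cam('wrist'); save(f,'w6.png'); import pickle; pickle.dump(f,open('f6.pkl','wb'))
# lid check: bright round blob near where the cup must be
O=np.array([.5396,.3004,.145]); print('expected lid px',proj(f,O))
t=cam('top'); save(t,'t6.png'); print(proj(t,O))
E
```

```text
time: 19.2
tool_pos: [0.5396, 0.3004, 0.1078]
tool_rot: [-0.0, 0.756, 0.655, -0.0]
contact_force: [-0.3, 0.3, -0.3]
gripper_width: 1.003
grasp_force: 0.0
time: 19.7
tool_pos: [0.5433, 0.302, 0.2378]
tool_rot: [0.002, 0.756, 0.655, 0.007]
contact_force: [0.2, 1.3, 0.3]
expected lid px [310.93097827 203.66591147]
[196.00082302 197.34216683]
```

```bash
M="python3 -m pendant"
for i in 1 2 3 4; do $M '[[1,[-1,0,0],0],[1,[-1,0,0],0],[1,[-1,0,0],0]]' | sed -n 2p; done
$M '[[1,[-0.82,0.03,0],-0.045],[1,[-0.82,0.03,0],-0.045],[1,[-0.82,0.03,0],-0.045],[1,[-0.82,0.03,0.3],-0.045],[1,[-0.82,0.03,0.5],-0.045],[1,[-0.82,0.03,0.5],-0.045]]' | sed -n 2p
python3 - <<'E'
from h import *
import pickle
f=cam('wrist'); g=cv2.cvtColor(f['img'],cv2.COLOR_RGB2GRAY); save(f,'w7.png')
print(proj(f,[.462,-.273,.078]))
c=g[110:300,200:440]
h=cv2.HoughCircles(cv2.medianBlur(c,3),cv2.HOUGH_GRADIENT,1,30,param1=100,param2=20,minRadius=30,maxRadius=55)
if h is not None:
  for u,v,r in h[0][:4]:
    u+=200;v+=110; print(u,v,r,[onz(f,u,v,z).round(4) for z in (.076,.081)],np.linalg.norm(onz(f,u-r,v,.078)-onz(f,u+r,v,.078)))
E
python3 go.py .462 -.273 .042
```

```text
tool_pos: [0.521, 0.1787, 0.2259]
tool_pos: [0.5039, 0.0599, 0.2261]
tool_pos: [0.4868, -0.0588, 0.2263]
tool_pos: [0.4697, -0.1775, 0.2263]
tool_pos: [0.4581, -0.27, 0.162]
[321.61468582 207.97525752]
319.5 202.5 38.6 [array([ 0.4602, -0.2687,  0.076 ]), array([ 0.4602, -0.267 ,  0.081 ])] 0.06591380714340497
tcp [ 0.45939391 -0.27088514  0.16484537] yaw -90.05777181641916 units [-0.022  0.027  1.024]
```

```bash
M="python3 -m pendant"
$M '[[1,[0,0.01,0.3],0],[1,[0,0.01,0.6],0],[1,[0,0.01,0.85],0],[1,[0,0.01,1],0],[1,[0,0.01,1],0],[1,[0,0.01,1],0]]'
$M '[[0,[0,0,0.01],0],[0,[0,0,0.01],0],[0,[0,0,0.01],0],[0,[0,0,0.01],0],[0,[0,0,0.01],0]]'
$M '[[0,[0,0,-0.1],0],[0,[0,0,-0.3],0],[0,[0,0,-0.6],0],[0,[0,0,-1],0],[0,[0,0,-1],0]]'
```

```text
time: 22.25
tool_pos: [0.4631, -0.2729, 0.0495]
tool_rot: [0.001, 0.707, 0.707, 0.0]
contact_force: [0.5, -0.1, 0.3]
gripper_width: 0.997
grasp_force: 0.0
time: 22.75
tool_pos: [0.4635, -0.2738, 0.0499]
tool_rot: [0.002, 0.707, 0.707, -0.0]
contact_force: [-1.7, 1.3, 5.8]
gripper_width: 0.762
grasp_force: 66.1
time: 23.25
tool_pos: [0.4662, -0.2756, 0.1766]
tool_rot: [0.008, 0.707, 0.707, 0.001]
contact_force: [1.1, -0.9, -1.4]
gripper_width: 0.76
grasp_force: 67.1
```

```bash
M="python3 -m pendant"
$M '[[0,[0,0,-0.4],0],[0,[0.4,0,-0.8],0],[0,[0.9,0,-0.8],0],[0,[0.9,0,-0.8],0]]' | sed -n 2p
$M '[[0,[1,0.2,0],0],[0,[1,0.2,0],0],[0,[1,0.2,0],0]]' | sed -n 2p
$M '[[0,[1,0.2,0],0],[0,[1,0.2,0],0],[0,[1,0.2,0],0]]' | sed -n 2p
$M '[[0,[0.96,0.1,0],0.045],[0,[0.96,0.1,0],0.045],[0,[0.96,0.1,0],0.045],[0,[0.96,0.1,0],0.045],[0,[0.96,0.1,0],0.045]]' | sed -n 2,5p
python3 go.py .5243 .192 .117
```

```text
tool_pos: [0.4629, -0.1625, 0.2659]
tool_pos: [0.4864, -0.0413, 0.2633]
tool_pos: [0.5105, 0.0788, 0.2632]
tool_pos: [0.5225, 0.1905, 0.2628]
tool_rot: [0.0, 0.755, 0.655, -0.0]
contact_force: [-1.1, 0.4, -1.9]
gripper_width: 0.762
tcp [0.52249187 0.19054311 0.26277315] yaw -98.11531665600815 units [0.015 0.013 1.215]
```

```bash
M="python3 -m pendant"
$M '[[0,[0,0.013,0.2],0],[0,[0,0.013,0.5],0],[0,[0,0.013,0.9],0],[0,[0,0.013,0.9],0],[0,[0,0.013,0.9],0]]' | sed -n 2,4p
$M '[[0,[0,0,0.1],0],[0,[0,0,0.2],0],[0,[0,0,0.22],0],[0,[0,0,0.22],0]]' | sed -n 1,4p
python3 go.py .5243 .192 .115
```

```text
tool_pos: [0.5239, 0.1892, 0.1546]
tool_rot: [-0.0, 0.756, 0.654, -0.001]
contact_force: [0.2, 0.4, 0.2]
time: 25.65
tool_pos: [0.5241, 0.1903, 0.1281]
tool_rot: [-0.0, 0.756, 0.655, -0.0]
contact_force: [-0.3, 0.3, -1.3]
tcp [0.52413315 0.19031567 0.12810245] yaw -98.16315177965497 units [ 0.014 -0.001  0.109]
```

```bash
M="python3 -m pendant"
$M '[[0,[0,0,0.04],0],[0,[0,0,0.07],0],[0,[0,0,0.07],0],[0,[0,0,0.07],0]]' | sed -n 2,4p
$M '[[0,[0,0,0.02],0],[0,[0,0,0.02],0],[0,[0,0,0.02],0]]' | sed -n 2,4p
$M '[[0,[0,0,0.015],0],[0,[0,0,0.015],0],[0,[0,0,0.015],0]]' | sed -n 2,4p
```

```text
tool_pos: [0.5243, 0.1904, 0.1199]
tool_rot: [-0.0, 0.756, 0.655, -0.0]
contact_force: [0.1, -0.9, -1.9]
tool_pos: [0.5243, 0.1903, 0.1175]
tool_rot: [-0.0, 0.756, 0.655, -0.0]
contact_force: [-0.0, -0.1, -2.3]
tool_pos: [0.5243, 0.1903, 0.1156]
tool_rot: [-0.0, 0.756, 0.655, -0.0]
contact_force: [-0.5, -0.5, -1.8]
```

```bash
M="python3 -m pendant"
$M '[[0,[0,0,0.012],0],[0,[0,0,0.012],0],[0,[0,0,0.012],0]]' | sed -n 2,4p
$M '[[0,[0,0,0.008],0],[0,[0,0,0.008],0],[0,[0,0,0.008],0]]' | sed -n 2,4p
```

```text
tool_pos: [0.5246, 0.1904, 0.1146]
tool_rot: [0.0, 0.756, 0.655, 0.0]
contact_force: [-0.3, 0.0, 0.1]
tool_pos: [0.5247, 0.1905, 0.1141]
tool_rot: [0.0, 0.756, 0.655, 0.0]
contact_force: [-0.7, 0.5, 4.1]
```

Contact is made, so I release, retreat and take a final look.

```bash
M="python3 -m pendant"
$M '[[0.85,[0,0,-0.01],0],[1,[0,0,-0.01],0],[1,[0,0,-0.01],0],[1,[0,0,-0.01],0]]' | sed -n 2,6p
$M '[[1,[0,0,-0.1],0],[1,[0,0,-0.3],0],[1,[0,0,-0.65],0],[1,[0,0,-1],0],[1,[0,0,-1],0]]' | sed -n 2,4p
$M '[[1,[-0.6,-0.2,-0.8],0],[1,[-0.6,-0.2,-0.8],0],[1,[-0.6,-0.2,-0.8],0],[1,[-0.6,-0.2,-0.8],0],[1,[-0.6,-0.2,-0.8],0]]' | sed -n 1,4p
python3 - <<'E'
from h import *
d={n:cam(n) for n in('wrist','side','top')}
w=cv2.resize(d['wrist']['img'][:,:,::-1],(480,300)); 
s=cv2.resize(d['side']['img'][210:360,230:430,::-1],(400,300),interpolation=cv2.INTER_CUBIC)
t=cv2.resize(d['top']['img'][150:270,160:400,::-1],(600,300),interpolation=cv2.INTER_CUBIC)
o=np.zeros((600,800,3),np.uint8); o[:300,:400]=s; o[:300,400:]=w[:,40:440]; o[300:,:600]=t
cv2.imwrite('pics/m9.png',o)
E
```

```text
tool_pos: [0.5242, 0.1903, 0.1143]
tool_rot: [-0.0, 0.756, 0.655, -0.0]
contact_force: [-1.0, 0.0, 0.5]
gripper_width: 0.997
grasp_force: 0.0
tool_pos: [0.5281, 0.1912, 0.2439]
tool_rot: [0.003, 0.756, 0.655, 0.006]
contact_force: [0.2, -0.2, 0.4]
time: 28.65
tool_pos: [0.4903, 0.1226, 0.3302]
tool_rot: [-0.0, 0.756, 0.655, 0.0]
contact_force: [0.3, 0.6, -1.7]
```

View pics/m9.png

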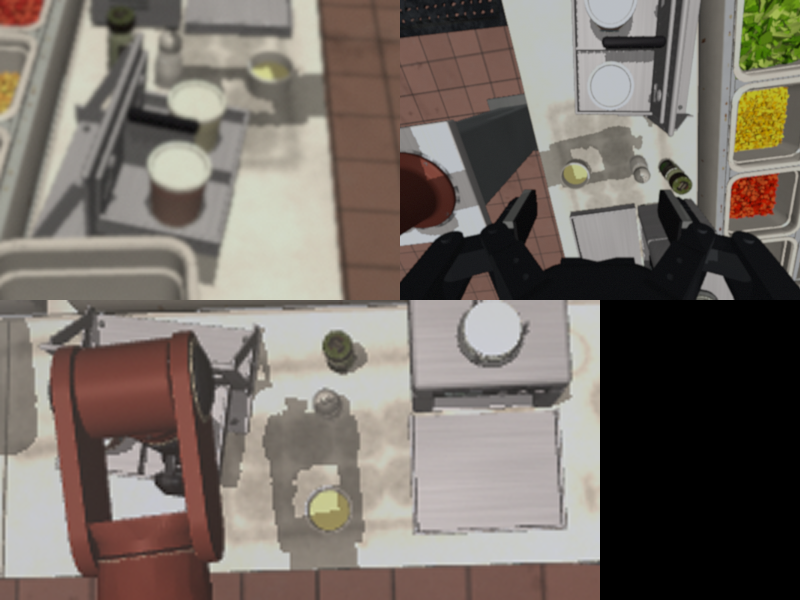

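The final picture shows both cups upright, one in each bay of the hung caddy: lids at (180,165) and (197,100) in the side crop. The tray is empty and the bystanders in view haven't moved.

```bash
python3 -c "
from plant import manip
print(manip.job_done())"
```

```text
the job is handed in; nothing more can be done
None
```

The caddy hangs fully home on both studs with one sauce cup upright in each bay, and the job is handed in after about 29 s of robot time; no verdict came back.

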